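Reset the crease-depth dial and lock it

TASK

Reset the creasing machine. While both clamp levers are still loose, turn the three-armed dial until its long pointer arm points straight at the small steel rider on the scale, then swing first the left and then the right clamp lever clockwise and press each firmly home against its end stop, without upsetting the dial or the things standing around.

Things in the scene. Friction and masses are not known exactly. Their poses are not given: they have to be found in the camera images.
- machine: Grey creasing machine, fixed: slab 200 mm deep (own x), 440 mm wide (own y), flat deck 50 mm above the desk. Origin at the centre of its underside; -x is its front (towards the robot within 0.2 rad), +y its left. A roller housing stands 46 mm above the deck from x = +72 to +98 mm. Dial axis at x = -20 mm, y = 0; lever axes within 5 mm of x = -25, y = +155 and -155 mm.
- guard_edge (a point): Middle of the front edge of the clear plastic guard over the rear of the dial, 25 mm behind (machine +x) the dial axis. The guard plate runs from here back to the housing, y = -85 to +85 mm, 40 to 44 mm above the deck, with 4 mm side walls at y = +-81 mm down to the deck. Dial arms pass freely below it; fingers reach the arms only in front of this edge.
- dial (a joint): Turn of the dial (rad), no end stops. At 0 the pointer arm points along the machine's -x (front); grows COUNTER-CLOCKWISE seen from above (+pi/2: pointer along machine -y). Starts at 2.2 to 4.1, pointer to the rear. Either way round will do. Light friction (about 1.3 N at 45 mm) keeps it where it is left.
- dial_axis (a point): On the dial's upright axis, 21 mm above the deck, half way up its arms. Black dial: hub 40 mm across (foot 52), 36 mm high above the deck; three arms 120 degrees apart, 14 mm wide, 10 to 32 mm above the deck. Two arms end 52 mm out in an upright round 20 mm across; the third, the pointer, ends in a narrow nose 62 mm out and has a thin white line along its top.
- pointer_tip (a point): Tip of the pointer nose, 62 mm from the dial axis, 15 mm above the deck.
- rider_point (a point): Where the pointer tip must come: 62 mm from the dial axis on the line from the axis to the rider. The rider is a small fixed steel block (14 x 12 mm) with a nose, on the rim of the 3 mm thick round scale plate under the dial, 64 to 82 mm from the axis, top 12 mm above the deck, within 1.1 rad either side of the machine's front direction.
- lever_left (a joint): Turn of the left clamp lever (rad): 0 fully loose, grows as it is tightened, CLOCKWISE from above; starts at 0 to 0.5. Ends at a hard stop whose value is not given (1.5 to 2.4, not the same for both levers) and which cannot be seen: it is felt when the lever goes no further. Friction (about 2 N at its end) keeps it where it is left; no spring.
- lever_left_axis (a point): On the upright axis of the left clamp lever (+y end of the machine), 20 mm above the deck, at half height of the lever: a black bar 14 mm wide, 11 to 29 mm above the deck, with an upright round end 20 mm across; hub 30 mm across, top 34 mm above the deck, on a steel foot 44 mm across, 10 mm high.
- lever_left_tip (a point): Middle of the round end of the left clamp lever, 58 mm from its axis, 20 mm above the deck; the round end reaches from 11 to 35 mm above the deck. Loose, it points roughly to the robot and to the right; tightening swings it past the robot's side and on to the left.
- lever_right (a joint): Turn of the right clamp lever (rad): 0 fully loose, grows as it is tightened, CLOCKWISE from above; starts at 0 to 0.5. Ends at a hard stop whose value is not given (1.5 to 2.4, not the same for both levers) and which cannot be seen: it is felt when the lever goes no further. Friction (about 2 N at its end) keeps it where it is left; no spring.
- lever_right_axis (a point): On the upright axis of the right clamp lever (-y end of the machine), 20 mm above the deck, at half height of the lever: a black bar 14 mm wide, 11 to 29 mm above the deck, with an upright round end 20 mm across; hub 30 mm across, top 34 mm above the deck, on a steel foot 44 mm across, 10 mm high.
- lever_right_tip (a point): Middle of the round end of the right clamp lever, 58 mm from its axis, 20 mm above the deck; the round end reaches from 11 to 35 mm above the deck. Loose, it points roughly to the robot and to the right; tightening swings it past the robot's side and on to the left.
- pot: Small lidded pot, 44 mm across, 35 mm high, loose on the deck near the left rear, in front of the roller housing; origin at the centre of its underside. Leave it alone.
- glue: Glue bottle, 35 mm across, 112 mm high, standing on the desk behind the machine; origin under its centre. Leave it alone.
- stapler: Black stapler, 36 x 146 x 56 mm, on the desk behind the machine; origin under its centre. Leave it alone.
- tape_roll: Roll of tape, 92 mm across, 48 mm high, lying left of the machine; origin under its centre. Leave it alone.
- measure: Tape measure, 31 x 78 x 54 mm, on the desk right of the machine; origin under its centre. Leave it alone.
- marker_pen: Pen 135 mm long, 16 mm thick, lying in front of the machine; origin under its centre. Leave it alone.

How it is judged:
By the outcome, as a careful person would: the job done as asked, in the order asked, and still so for the second after the job is handed in, with the robot touching nothing.
It also fails if it takes over 64 s, if anything falls off the work surface, if the arm or the gripper's body presses on something with over 40 N, if the wrist force passes 120 N, or if a joint passes its speed limit or range.

ROBOT

A 6-joint arm with a two-finger parallel gripper is mounted at the origin on a cart in front of the work surface, level with it; the furniture and walls round the work are solid. World frame = base frame: x ahead of the robot, y to its left, z up, the work surface at z = 0. Lengths are in mm, angles in rad, forces in N, time in s.
With the tool pointing down it reaches from about 350 to 975 mm from the base axis. Payload 7.1 kg.
Tool frame: the origin (TCP) lies midway between the tips of the shut fingers; the grasp point (between the pads) lies 19 mm behind it; z points along the fingers, y is the line along which they close (so a half turn about z gives the same grasp; the last joint's range is limited). The gripper opens to 88 mm and grips with 3 to 60 N. Pads are 20 mm wide; open, the fingers measure 115 mm over their backs; the gripper's body (75 mm by 178 mm) begins 61 mm behind the grasp point.
Start: joints at [-1.332, 0.423, 1.63, -0, 1.089, -0.019], TCP at [159.365, -604.324, 222.675] pointing down, gripper open.
Joint ranges: [-3, 3], [-0.9, 2.11], [0.09, 2.58], [-1.31, 4.45], [0.11, 2.69], [-2.54, 2.54]. Speed limits (rad/s): [2.39, 2.39, 3.01, 3.14, 3.14, 3.14].

INTERFACE

Orientations are given as a rotation vector (axis times angle).
In Python, from workcell import ctrl gives the robot as it stands. The module is installed in compiled form; this text tells all that it offers.
- The arm moves only by the tool servo_tool, never from a script. Its argument "increments" is a list of rows, each a list of 7 numbers: the shift along the world's x, y, z in cm, then the turn, a rotation vector about the world's x, y, z in degrees, then the opening, from -1 (shut) to 1 (fully open). A call has 1 to 20 rows; each row is the pose to reach, as a shift and turn from the pose commanded when the call began; what a row does not reach only later rows make up. A row lasts 1/12 s, in which the tool goes at most 41.7 mm and 7.16 degrees, less where a joint would pass 70% of its speed; a pose out of reach is approached as far as the arm can. A call with a gripper value outside its range is refused whole. The fingers move at their own pace and stop on an object; the grip force is fixed at half the most. Time passes only in rows, so rows that repeat a pose let the fingers close. It gives the time, the measured TCP pose, the force, the opening and the grip force at its end, in the units of the state.
- ctrl.get_obs(): the state, without advancing time (a new reading comes with each control period).
- ctrl.get_image(name): name is "side" or "top" or "wrist"; returns a dict with "image" (420x560x3 uint8, red, green, blue), "fx", "fy", "cx", "cy" (pixels), "extrinsics" (4x4, takes a point from camera to world coordinates); the wrist camera has in their place "tool_from_camera" (4x4, takes a point from camera to tool coordinates, whose origin is the TCP and whose axes are the flange's). Camera axes: x right, y up, looking along -z (the intrinsics and any distortion apply to the point x, -y, -z); pixel columns grow to the right and rows downward; lengths in mm; the calibration is good to about 2 mm. A picture is of the moment at which its call begins: read the wrist's pose just before it. There is no depth.
- ctrl.close_job(): hands the job in; it is judged then, once.
The state is a dict: "t": time; "qpos": joint angles; "qvel": joint speeds; "joint_torque": joint torques, N m; "ee_pos": TCP position; "orientation": TCP orientation; "ft_force": force on the tool from outside, world axes, zero at the start; "moment": the same for the moment, N m; "width": finger opening in mm; "grasp_force": force on a finger pad.
Only numpy, scipy, OpenCV 4.12 (cv2) and the standard library are available. Lean on these libraries where they do the work, as an engineer would, in place of code of your own. Each camera call takes 0.05 s, during which the arm holds its last target. There are 200 camera calls.

## Working session

There is one attempt and no reset: what is moved stays moved. The work goes in short steps, Python scripts to look and compute and a tool call to move; the robot and the scene stay as the last step left them, time stands still between calls to the robot, and variables do not carry over. Pictures are saved under pics/ and viewed, at most 10 in all, crops included, and the job is handed in when it is done.

Besides the shell and the picture viewer there is one more tool, called after "Call:" by a JSON object that holds its "name" and its "arguments". servo_tool: Moves the arm, as the interface text tells. Its arguments: {"type":"object","properties":{"increments":{"type":"array","items":{"type":"array","items":{"type":"number"}}}},"required":["increments"]}

```bash
mkdir -p pics; cat > h.py <<'E'
import numpy as np, cv2, pickle
from workcell import ctrl
def snap(n):
    d=ctrl.get_image(n); cv2.imwrite(f'pics/{n}_{len(__import__("os").listdir("pics"))}.png',d['image'][:,:,::-1]); pickle.dump(d,open(f'{n}.pkl','wb')); return d
def ray(d,u,v,z,T=None):
    T=np.array(d['extrinsics']) if T is None else T
    r=np.array([(u-d['cx'])/d['fx'],-(v-d['cy'])/d['fy'],-1]); r=T[:3,:3]@r; o=T[:3,3]
    return o+r*(z-o[2])/r[2]
def proj(d,p,T=None):
    T=np.array(d['extrinsics']) if T is None else T
    c=np.linalg.inv(T)@np.append(p,1); return np.array([d['cx']+d['fx']*c[0]/-c[2], d['cy']-d['fy']*c[1]/-c[2]])
E
python3 - <<'E'
from h import *
for n in('top','side'):
    d=snap(n); print({k:v for k,v in d.items() if k!='image'})
o=ctrl.get_obs();print(o)
E
ls pics
```

```text
{'fx': 430.73579791065526, 'fy': 430.73579791065526, 'cx': 282.4764441338331, 'cy': 217.6693245646319, 'extrinsics': array([[ 6.95027237e-03,  9.81951791e-01, -1.89003636e-01,
         3.36525322e+02],
       [-9.99941167e-01,  5.25065713e-03, -9.49172903e-03,
        -1.18444168e+02],
       [-8.32802703e-03,  1.89058486e-01,  9.81930513e-01,
         1.20614197e+03],
       [ 0.00000000e+00,  0.00000000e+00,  0.00000000e+00,
         1.00000000e+00]])}
{'fx': 382.08061782231897, 'fy': 382.08061782231897, 'cx': 281.45869806724164, 'cy': 210.0784951643992, 'extrinsics': array([[ 8.82962731e-01,  2.43941272e-01, -4.01085368e-01,
         7.01503245e+01],
       [-4.69382962e-01,  4.45089387e-01, -7.62610695e-01,
        -1.06869690e+03],
       [-7.51338249e-03,  8.61619460e-01,  5.07499217e-01,
         7.15250450e+02],
       [ 0.00000000e+00,  0.00000000e+00,  0.00000000e+00,
         1.00000000e+00]])}
{'t': 0.1, 'qpos': array([-1.33195203e+00,  4.23773094e-01,  1.63058121e+00,  9.45874187e-07,
        1.08864049e+00, -1.90221124e-02]), 'qvel': array([-0.00085568, -0.00301447, -0.00294408,  0.00083434, -0.00049793,
        0.00133913]), 'joint_torque': array([-1.13317557e-03, -5.45620036e+01, -2.74322641e+01,  6.44832174e-02,
        1.88118877e-02, -3.21305299e-05]), 'ee_pos': array([ 159.27966751, -603.8458538 ,  221.98674791]), 'orientation': array([-3.11413413e+00, -4.03754386e-01,  2.40175080e-04]), 'ft_force': array([ 0.2949836 , -0.24223584, -0.21064193]), 'moment': array([0.01699219, 0.07753846, 0.02528676]), 'grasp_force': 0.0, 'width': 87.64147603557107}
side_1.png
top_0.png
```

```bash
python3 - <<'E'
import cv2
a=cv2.imread('pics/top_0.png'); cv2.imwrite('pics/c1.png',cv2.resize(a,(800,600),interpolation=2))
E
```

```text
(no output)
```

View pics/c1.png

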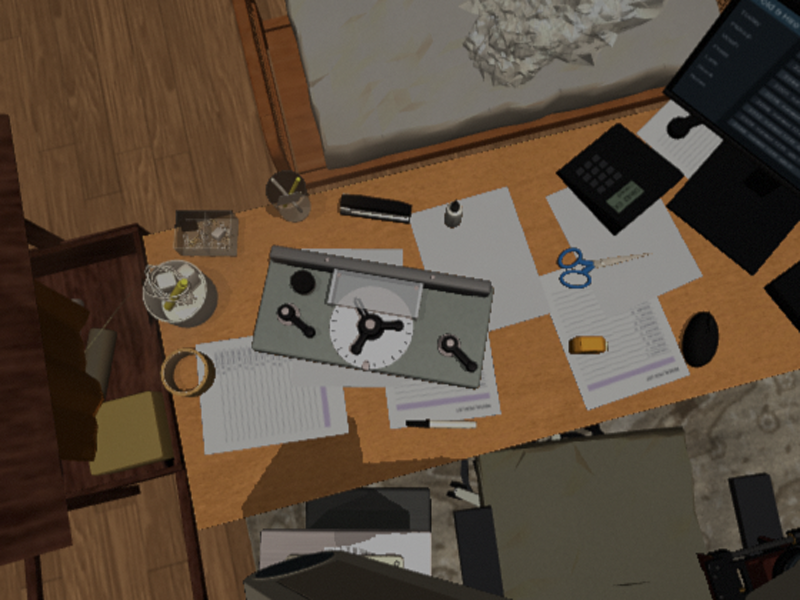

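The top view shows the machine spanning about (250–495, 245–390). The dial is near (370,325), the levers near (290,315) and (455,350), and the rider near (366,366). I'll enlarge it.

```bash
python3 - <<'E'
import cv2
a=cv2.imread('pics/top_0.png')[160:280,175:350]; cv2.imwrite('pics/c2.png',cv2.resize(a,None,fx=4.5,fy=4.5,interpolation=2))
E
```

```text
(no output)
```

View pics/c2.png

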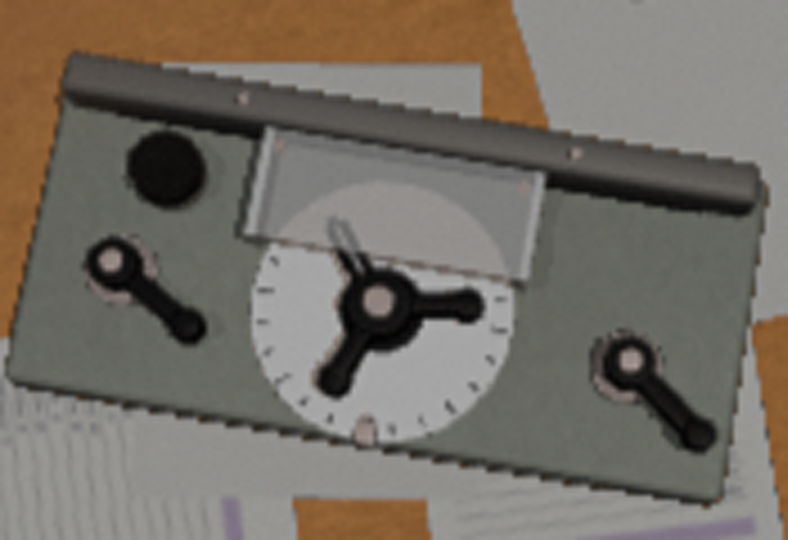

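The crop shows the dial hub at (378,299), the pointer nose at (337,225) under the guard and the other arms at (335,382) and (468,304). The rider is at (364,432). The left lever runs from (113,262) to (186,325), the right from (630,360) to (697,433), and the front corners are (8,380) and (718,502).

```bash
python3 - <<'E'
from h import *
d=pickle.load(open('top.pkl','rb'))
P=lambda u,v,z: ray(d,u/4.5+175-.4,v/4.5+160-.4,z)
pts=dict(fl=(8,380,50),fr=(718,502,50),hub=(378,299,86),ptr=(337,225,80),armA=(335,382,84),armB=(468,304,84),rider=(364,432,60),LL=(113,262,84),LLt=(186,325,85),RL=(630,360,84),RLt=(697,433,85))
W={k:P(*v) for k,v in pts.items()}
for k,v in W.items(): print(k,v.round(1))
fr=W['fr'];fl=W['fl']; print('width',np.linalg.norm(fl-fr))
y=(fl-fr)/np.linalg.norm(fl-fr); yaw=np.arctan2(-y[0],y[1]); print('yaw',yaw)
L=W['LL']-W['RL'];print('leveryaw',np.arctan2(-L[0],L[1]),np.linalg.norm(L))
h=W['hub']
for a in('ptr','armA','armB','rider'):
    v=W[a]-h; print(a,np.hypot(v[0],v[1]),'world ang',np.degrees(np.arctan2(v[1],v[0])))
for a,b in(('LLt','LL'),('RLt','RL')):
    v=W[a]-W[b]; print(a,np.hypot(v[0],v[1]),np.degrees(np.arctan2(v[1],v[0])))
x=np.array([np.cos(yaw),np.sin(yaw),0]);yv=np.array([-np.sin(yaw),np.cos(yaw),0])
m=h+20*x; print('machine',m, 'from corners',(fl+fr)/2+100*x)
E
```

```text
fl [484.8 179.5  50. ]
fr [ 414.5 -246.1   50. ]
hub [529.3 -44.7  86. ]
ptr [574.8 -19.2  80. ]
armA [480.4 -20.4  84. ]
armB [526.9 -97.5  84. ]
rider [453.8 -36.1  60. ]
LL [550.9 112.3  84. ]
LLt [513.4  67.6  85. ]
RL [ 494.3 -192.4   84. ]
RLt [ 451.8 -230.7   85. ]
width 431.34145572888207
yaw -0.16366122933588587
leveryaw -0.1836673894505656 309.90028953050233
ptr 52.18737349543482 world ang 29.30963158221876
armA 54.6137616258392 world ang 153.5148629193855
armB 52.840402318801864 world ang -92.54084926735112
rider 76.00018607079643 world ang 173.4910377410527
LLt 58.375968224251295 -130.03986833063954
RLt 57.276260166097984 -137.9316637781182
machine [549.01416039 -48.00245661  86.        ] from corners [548.33621549 -49.61495179  50.        ]
```

Call:
{"name": "servo_tool", "arguments": {"increments": [[34,56.4,0,0,0,-41,-0.3],[34,56.4,0,0,0,-41,-0.3],[34,56.4,0,0,0,-41,-0.3],[34,56.4,0,0,0,-41,-0.3],[34,56.4,0,0,0,-41,-0.3],[34,56.4,0,0,0,-41,-0.3],[34,56.4,0,0,0,-41,-0.3],[34,56.4,0,0,0,-41,-0.3],[34,56.4,0,0,0,-41,-0.3],[34,56.4,0,0,0,-41,-0.3],[34,56.4,0,0,0,-41,-0.3],[34,56.4,0,0,0,-41,-0.3],[34,56.4,0,0,0,-41,-0.3],[34,56.4,0,0,0,-41,-0.3],[34,56.4,0,0,0,-41,-0.3],[34,56.4,0,0,0,-41,-0.3],[34,56.4,0,0,0,-41,-0.3],[34,56.4,0,0,0,-41,-0.3],[34,56.4,0,0,0,-41,-0.3],[34,56.4,0,0,0,-41,-0.3]]}}

```text
t: 1.77
ee_pos: [498.5, -41.2, 222.4]
orientation: [3.059, -0.714, -0.001]
ft_force: [-0.0, -0.7, -0.2]
width: 30.8
grasp_force: 0.0
```

```bash
cat >> h.py <<'E'
from scipy.spatial.transform import Rotation as R
def wsnap():
    o=ctrl.get_obs(); d=snap('wrist'); T=np.eye(4); T[:3,:3]=R.from_rotvec(o['orientation']).as_matrix(); T[:3,3]=o['ee_pos']
    d['extrinsics']=T@np.array(d['tool_from_camera']); pickle.dump(d,open('wrist.pkl','wb')); st(o); return d
def st(o=None):
    o=o or ctrl.get_obs(); y=R.from_rotvec(o['orientation']).as_matrix()[:,1]
    print('t',round(o['t'],2),'p',o['ee_pos'].round(1),'yaw',round(np.degrees(np.arctan2(y[1],y[0])),1),'F',o['ft_force'].round(1),'w',round(o['width'],1),'q6',round(o['qpos'][5],2))
E
python3 - <<'E'
from h import *
d=wsnap(); print(d['extrinsics'].round(2))
cv2.imwrite('pics/w1.png',cv2.resize(d['image'][:,:,::-1],(800,600),interpolation=2))
E
```

```text
t 1.77 p [498.5 -41.2 222.4] yaw -116.3 F [-0.  -0.7 -0.2] w 30.8 q6 1.92
[[-4.4000e-01  8.5000e-01  2.7000e-01  5.7298e+02]
 [-9.0000e-01 -4.2000e-01 -1.3000e-01 -7.8130e+01]
 [ 0.0000e+00 -3.0000e-01  9.5000e-01  3.8399e+02]
 [ 0.0000e+00  0.0000e+00  0.0000e+00  1.0000e+00]]
```

View pics/w1.png

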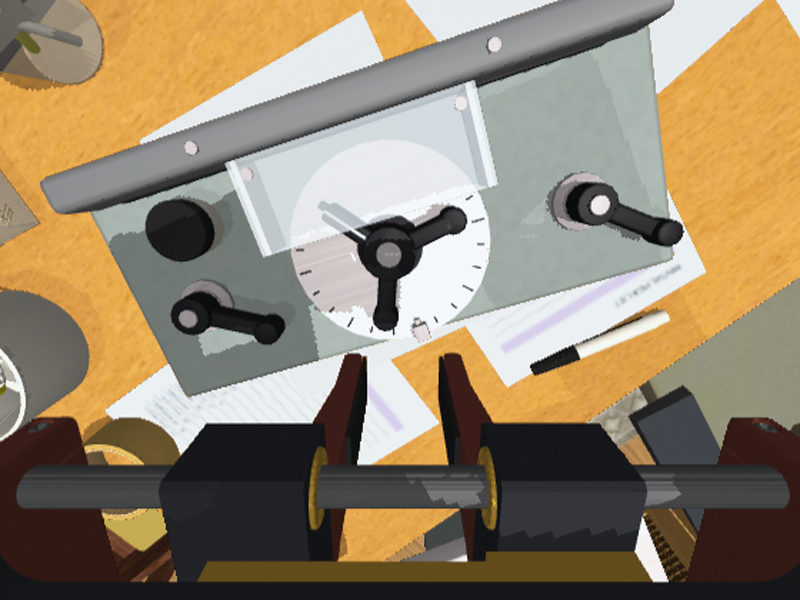

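The wrist view has the dial hub at (388,254), arm A's end at (386,318), arm B's end at (455,219) and the pointer tip near (321,205). The rider is at (420,329). The left lever runs from (189,312) to (267,329), the right from (599,205) to (667,233).

```bash
python3 - <<'E'
from h import *
d=pickle.load(open('wrist.pkl','rb'))
P=lambda u,v,z: ray(d,u*.7,v*.7,z)
pts=dict(hub=(388,254,86),ptr=(321,205,78),armA=(386,316,82),armB=(455,219,82),rider=(421,329,60),LL=(189,312,84),LLt=(267,327,85),RL=(599,205,84),RLt=(667,232,85))
W={k:P(*v) for k,v in pts.items()}
for k,v in W.items(): print(k,v.round(1))
h=W['hub']
for a in('ptr','armA','armB','rider'):
    v=W[a]-h; print(a,np.hypot(v[0],v[1]),'world ang',np.degrees(np.arctan2(v[1],v[0])))
for a,b in(('LLt','LL'),('RLt','RL')):
    v=W[a]-W[b]; print(a,np.hypot(v[0],v[1]),np.degrees(np.arctan2(v[1],v[0])))
L=W['LL']-W['RL'];print('leveryaw',np.arctan2(-L[0],L[1]),np.linalg.norm(L))
E
```

```text
hub [527.1 -44.4  86. ]
ptr [578.5 -16.6  78. ]
armA [484.5 -21.   82. ]
armB [527.8 -98.   82. ]
rider [455.1 -37.6  60. ]
LL [553.9 110.8  84. ]
LLt [517.7  63.9  85. ]
RL [ 492.3 -192.2   84. ]
RLt [ 453.2 -229.3   85. ]
ptr 58.46026211513567 world ang 28.395773603310797
armA 48.641228753768736 world ang 151.18703715304278
armB 53.63621182774909 world ang -89.24062278031995
rider 72.37358630151257 world ang 174.6179486517947
LLt 59.309243278996256 -127.7009842723731
RLt 53.909552593339434 -136.51579099077702
leveryaw -0.2006309731846657 309.17997035236306
```

Call:
{"name": "servo_tool", "arguments": {"increments": [[0.15,1.2,-4,0,0,-3,-0.1],[0.15,1.2,-8,0,0,-3,-0.1],[0.15,1.2,-11,0,0,-3,-0.1],[0.15,1.2,-13,0,0,-3,-0.1],[0.15,1.2,-14.5,0,0,-3,-0.1],[0.15,1.2,-15.8,0,0,-3,-0.1],[0.15,1.2,-15.8,0,0,-3,-0.4],[0.15,1.2,-15.8,0,0,-3,-0.4],[0.15,1.2,-15.8,0,0,-3,-0.4]]}}

```text
t: 2.57
ee_pos: [501.2, -29.1, 65.4]
orientation: [-3.039, 0.795, -0.001]
ft_force: [-0.0, 0.2, -0.8]
width: 26.8
grasp_force: 0.0
```

```bash
python3 - <<'E'
from h import *
st()
c=np.array([528,-44.5]);a0=151;r=32
f=lambda a:c+r*np.array([np.cos(np.radians(a)),np.sin(np.radians(a))])
print([[*((f(a0+k)-f(a0))/10).round(2),k] for k in range(5,80,5)])
E
```

```text
t 2.57 p [501.2 -29.1  65.4] yaw -119.3 F [-0.   0.2 -0.8] w 26.8 q6 2.0
[[np.float64(-0.12), np.float64(-0.25), 5], [np.float64(-0.23), np.float64(-0.51), 10], [np.float64(-0.31), np.float64(-0.78), 15], [np.float64(-0.36), np.float64(-1.05), 20], [np.float64(-0.39), np.float64(-1.33), 25], [np.float64(-0.4), np.float64(-1.61), 30], [np.float64(-0.38), np.float64(-1.89), 35], [np.float64(-0.34), np.float64(-2.16), 40], [np.float64(-0.28), np.float64(-2.43), 45], [np.float64(-0.19), np.float64(-2.7), 50], [np.float64(-0.08), np.float64(-2.95), 55], [np.float64(0.06), np.float64(-3.2), 60], [np.float64(0.21), np.float64(-3.43), 65], [np.float64(0.38), np.float64(-3.65), 70], [np.float64(0.58), np.float64(-3.85), 75]]
```

Call:
{"name": "servo_tool", "arguments": {"increments": [[-0.12,-0.25,0,0,0,5,-0.55],[-0.23,-0.51,0,0,0,10,-0.55],[-0.31,-0.78,0,0,0,15,-0.55],[-0.36,-1.05,0,0,0,20,-0.55],[-0.39,-1.33,0,0,0,25,-0.55],[-0.4,-1.61,0,0,0,30,-0.55],[-0.38,-1.89,0,0,0,35,-0.55],[-0.34,-2.16,0,0,0,40,-0.55],[-0.28,-2.43,0,0,0,45,-0.55],[-0.19,-2.7,0,0,0,50,-0.55],[-0.08,-2.95,0,0,0,55,-0.55],[0.06,-3.2,0,0,0,60,-0.55],[0.21,-3.43,0,0,0,65,-0.55],[0.38,-3.65,0,0,0,70,-0.55],[0.58,-3.85,0,0,0,75,-0.55],[0.58,-3.85,0,0,0,75,-0.55],[0.58,-3.85,0,0,0,75,-0.4],[0.58,-3.85,0,0,0,75,-0.4],[0.58,-3.85,4,0,0,75,-0.4],[0.58,-3.85,5,0,0,75,-0.2]]}}

```text
t: 4.23
ee_pos: [508.0, -67.0, 117.3]
orientation: [2.894, 1.219, 0.003]
ft_force: [2.2, -0.1, 0.2]
width: 29.9
grasp_force: 0.0
```

```bash
python3 - <<'E'
from h import *
st()
d=snap('top'); cv2.imwrite('pics/c3.png',cv2.resize(d['image'][160:280,175:350,::-1],None,fx=4.5,fy=4.5,interpolation=2))
E
```

```text
t 4.23 p [508.  -67.  117.3] yaw -44.3 F [ 2.2 -0.1  0.2] w 29.9 q6 0.62
```

View pics/c3.png

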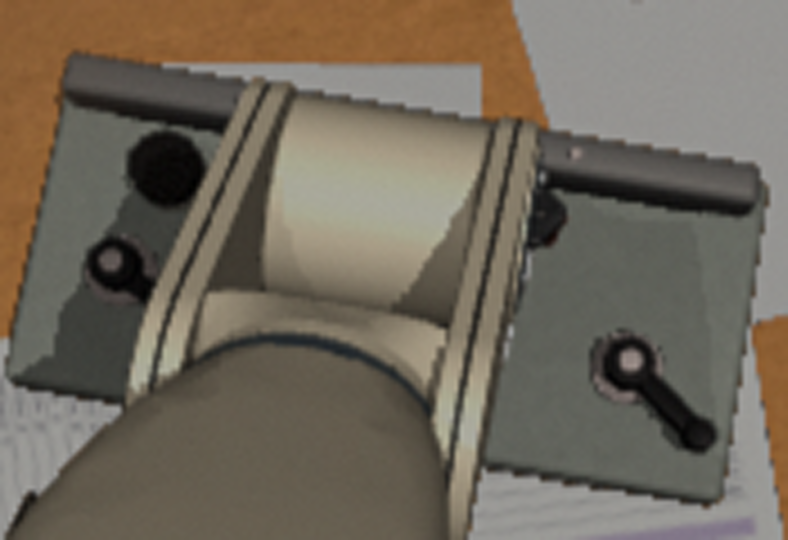

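The arm hides the dial in this view. I'll move above where the pointer should be and look with the wrist camera.

Call:
{"name": "servo_tool", "arguments": {"increments": [[0.3,1.5,3,0,0,7,0],[0.5,3,6,0,0,14,0],[0.8,4.5,8,0,0,21,0],[1.1,5.9,8,0,0,28,0],[1.1,5.9,8,0,0,35,0],[1.1,5.9,8,0,0,42,0],[1.1,5.9,8,0,0,49,0],[1.1,5.9,8,0,0,56,0],[1.1,5.9,8,0,0,58,0],[1.1,5.9,8,0,0,58,0]]}}

```text
t: 5.12
ee_pos: [517.5, -7.8, 194.4]
orientation: [1.939, 2.472, 0.0]
ft_force: [-0.1, 0.2, -0.6]
width: 44.1
grasp_force: 0.0
```

```bash
python3 - <<'E'
from h import *
d=wsnap()
cv2.imwrite('pics/w2.png',cv2.resize(d['image'][:,:,::-1],(800,600),interpolation=2))
E
```

```text
t 5.12 p [517.5  -7.8 194.4] yaw 13.8 F [-0.1  0.2 -0.6] w 44.1 q6 -0.28
```

View pics/w2.png

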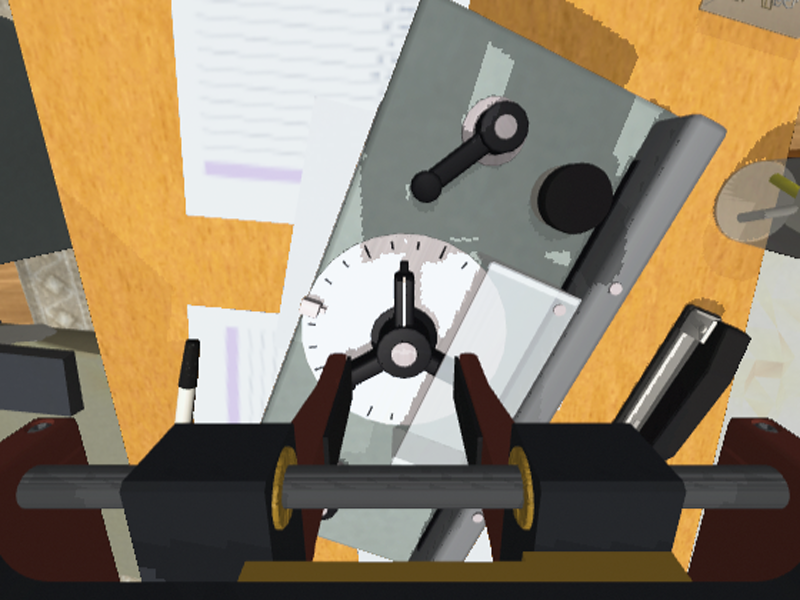

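The pointer now points up the image: hub at (403,352), tip at (404,263). The rider body is at (310,307) with its nose at (323,304).

```bash
python3 - <<'E'
from h import *
d=pickle.load(open('wrist.pkl','rb'))
P=lambda u,v,z: ray(d,u*.7,v*.7,z)
W=dict(hub=P(403.5,353,86),tip=P(404,264,67),lineend=P(404,277,82),rb=P(310,306.5,61),rn=P(323,304,60))
h=W['hub']
for k,w in W.items(): v=w-h; print(k,w.round(1),np.hypot(v[0],v[1]).round(1),np.degrees(np.arctan2(v[1],v[0])).round(1))
c=np.array([528,-44.5]);a0=104;r=38
f=lambda a:c+r*np.array([np.cos(np.radians(a)),np.sin(np.radians(a))])
print([[*((f(a0+k)-f(a0))/10).round(2).tolist(),k] for k in list(range(5,70,5))+[70]])
E
```

```text
hub [526.8 -43.8  86. ] 0.0 0.0
tip [512.9  14.1  67. ] 59.6 103.5
lineend [514.2   8.6  82. ] 53.9 103.5
rb [453.3 -34.8  61. ] 74.1 173.0
rn [462.2 -30.9  60. ] 65.9 168.7
[[-0.32, -0.09, 5], [-0.63, -0.22, 10], [-0.92, -0.36, 15], [-1.21, -0.54, 20], [-1.47, -0.73, 25], [-1.72, -0.95, 30], [-1.95, -1.19, 35], [-2.15, -1.45, 40], [-2.34, -1.73, 45], [-2.5, -2.02, 50], [-2.63, -2.33, 55], [-2.73, -2.64, 60], [-2.81, -2.96, 65], [-2.86, -3.29, 70]]
```

Call:
{"name": "servo_tool", "arguments": {"increments": [[0.1,0,-4,0,0,0,-0.1],[0.1,0,-8,0,0,0,-0.1],[0.1,0,-11,0,0,0,-0.1],[0.1,0,-12.9,0,0,0,-0.1],[0.1,0,-12.9,0,0,0,-0.4],[0.1,0,-12.9,0,0,0,-0.6],[-0.22,-0.09,-12.9,0,0,5,-0.6],[-0.53,-0.22,-12.9,0,0,10,-0.6],[-0.82,-0.36,-12.9,0,0,15,-0.6],[-1.11,-0.54,-12.9,0,0,20,-0.6],[-1.37,-0.73,-12.9,0,0,25,-0.6],[-1.62,-0.95,-12.9,0,0,30,-0.6],[-1.85,-1.19,-12.9,0,0,35,-0.6],[-2.05,-1.45,-12.9,0,0,40,-0.6],[-2.24,-1.73,-12.9,0,0,45,-0.6],[-2.4,-2.02,-12.9,0,0,50,-0.6],[-2.53,-2.33,-12.9,0,0,55,-0.6],[-2.63,-2.64,-12.9,0,0,60,-0.6],[-2.71,-2.96,-12.9,0,0,65,-0.6],[-2.76,-3.26,-12.9,0,0,69.5,-0.7]]}}

```text
t: 6.83
ee_pos: [491.1, -40.4, 67.7]
orientation: [0.179, 3.134, 0.0]
ft_force: [-0.8, 3.1, 0.8]
width: 14.2
grasp_force: 1.0
```

Call:
{"name": "servo_tool", "arguments": {"increments": [[0,0,0,0,0,0,-0.8],[0,0,0,0,0,0,-0.9],[0,0,0,0,0,0,-0.9],[0,0,0,0,0,0,-0.9]]}}

```text
t: 7.17
ee_pos: [491.0, -40.2, 67.6]
orientation: [0.19, 3.133, 0.0]
ft_force: [-2.7, 3.0, 9.5]
width: 13.8
grasp_force: 30.0
```

```bash
python3 -c "
from h import *
st()"
```

```text
t 7.17 p [491.  -40.2  67.6] yaw 83.1 F [-2.7  3.   9.5] w 13.8 q6 -1.56
```

Call:
{"name": "servo_tool", "arguments": {"increments": [[0,0,0,0,0,0,-0.4],[0,0,0,0,0,0,-0.2],[0,0,0,0,0,0,-0.1],[0,0,0,0,0,0,-0.1],[0,0,3,0,0,0,-0.1],[0,0,6,0,0,0,-0.1],[0,0,10,0,0,0,-0.1],[0,0,13,0,0,0,-0.1],[0,0,13,0,0,0,-0.1],[0,0,13,0,0,0,-0.1]]}}

```text
t: 8.0
ee_pos: [491.3, -40.6, 197.4]
orientation: [0.185, 3.132, -0.0]
ft_force: [0.7, 0.9, -0.1]
width: 39.3
grasp_force: 0.0
```

```bash
python3 - <<'E'
from h import *
d=wsnap()
cv2.imwrite('pics/w3.png',cv2.resize(d['image'][150:300,180:380,::-1],(800,600),interpolation=2))
E
```

```text
t 8.0 p [491.3 -40.6 197.4] yaw 83.2 F [ 0.7  0.9 -0.1] w 39.3 q6 -1.56
```

View pics/w3.png

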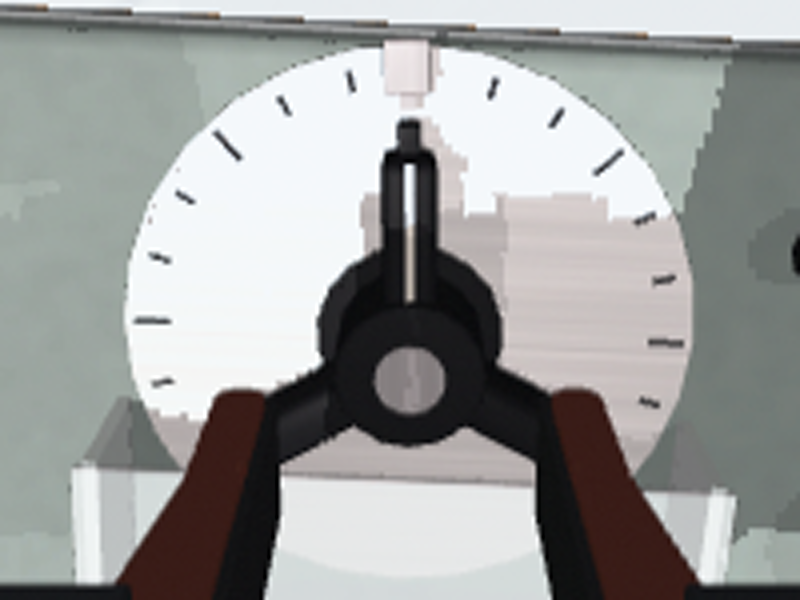

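The pointer line, hub and nose (all x≈409–410) line up with the rider (x≈408–412) to well under 1°, so the dial is set. Next is the left lever.

Call:
{"name": "servo_tool", "arguments": {"increments": [[0.7,1.3,0,0,0,7,-1],[1.4,2.6,0,0,0,14,-1],[2.1,4,0,0,0,21,-1],[2.8,5.3,0,0,0,28,-1],[3.5,6.6,0,0,0,35,-1],[4.2,8,0,0,0,42,-1],[5,9.3,0,0,0,49,-1],[6,10.6,0,0,0,56,-1],[6,10.65,0,0,0,58,-1],[6,10.65,0,0,0,58,-1]]}}

```text
t: 8.88
ee_pos: [549.2, 66.6, 193.3]
orientation: [1.361, -2.828, -0.002]
ft_force: [0.5, -0.3, -0.0]
width: 0.5
grasp_force: 0.0
```

```bash
python3 - <<'E'
from h import *
d=wsnap()
cv2.imwrite('pics/w4.png',cv2.resize(d['image'][:,:,::-1],(800,600),interpolation=2))
E
```

```text
t 8.88 p [549.2  66.6 193.3] yaw 141.4 F [ 0.5 -0.3 -0. ] w 0.5 q6 -2.37
```

View pics/w4.png

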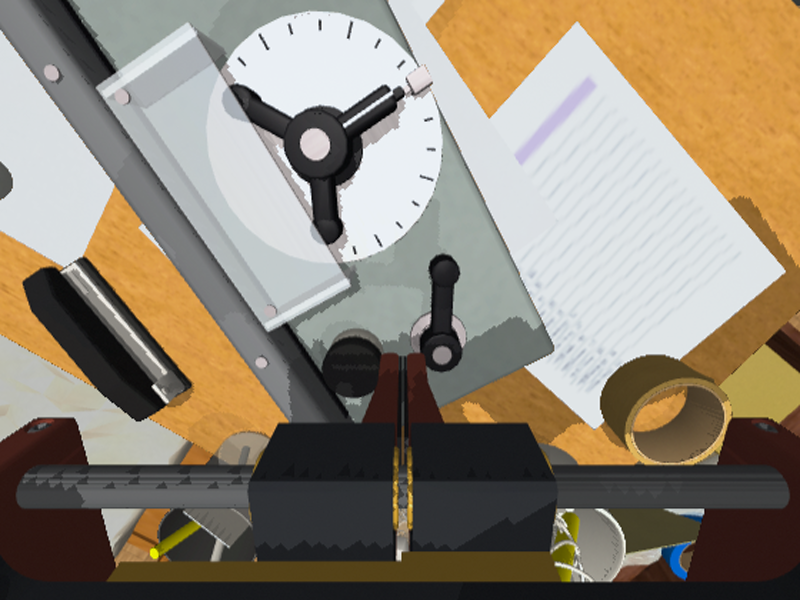

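The closed fingertips are at (402,355). The left lever's hub is at (442,355) and its tip at (444,270). The pot is at (350,365), and the dial is still pointing at the rider.

```bash
python3 - <<'E'
from h import *
d=pickle.load(open('wrist.pkl','rb'))
P=lambda u,v,z: ray(d,u*.7,v*.7,z)
W=dict(hub=P(442,355,84),tip=P(444,270,85),pot=P(351,348,85),wall=P(350,288,94))
for k,w in W.items(): print(k,w.round(1))
v=W['tip']-W['hub']; print(np.hypot(v[0],v[1]),np.degrees(np.arctan2(v[1],v[0])))
print('foot at z66', proj(d,np.array([549.2,66.6,66]))/.7)
E
```

```text
hub [550.7 114.8  84. ]
tip [512.7  66.4  85. ]
pot [597.   70.3  85. ]
wall [566.7  35.8  94. ]
61.53070008139248 -128.11102085653084
foot at z66 [400.98070882 295.46280159]
```

Call:
{"name": "servo_tool", "arguments": {"increments": [[0.1,0,-4,0,0,0,-1],[0.1,0,-8,0,0,0,-1],[0.1,0,-11,0,0,0,-1],[0.1,0,-12.7,0,0,0,-1],[0.1,0,-12.7,0,0,0,-1]]}}

```text
t: 9.35
ee_pos: [547.0, 65.2, 64.0]
orientation: [1.352, -2.826, -0.005]
ft_force: [-0.5, 0.1, 0.3]
width: 0.2
grasp_force: 0.0
```

```bash
cat >> h.py <<'E'
def arc(c,p0,k0,ks):
    c=np.array(c);v=np.array(p0)-c
    g=lambda k:c+np.array([[np.cos(np.radians(k)),np.sin(np.radians(k))],[-np.sin(np.radians(k)),np.cos(np.radians(k))]])@v
    return [[*((g(k0+k)-g(k0))/10).round(2).tolist(),0,0,0,-k,-1] for k in ks]
E
python3 - <<'E'
from h import *
st(); p=ctrl.get_obs()['ee_pos'][:2]
c=(552,112.5)
print(arc(c,p,0,range(5,61,5)))
for k in range(60,150,9): print(k,arc(c,p,k,(3,6,9)))
E
```

```text
t 9.35 p [547.   65.2  64. ] yaw 141.1 F [-0.5  0.1  0.3] w 0.2 q6 -2.37
[[-0.41, 0.06, 0, 0, 0, -5, -1], [-0.81, 0.16, 0, 0, 0, -10, -1], [-1.21, 0.29, 0, 0, 0, -15, -1], [-1.59, 0.46, 0, 0, 0, -20, -1], [-1.95, 0.66, 0, 0, 0, -25, -1], [-2.3, 0.89, 0, 0, 0, -30, -1], [-2.62, 1.14, 0, 0, 0, -35, -1], [-2.92, 1.43, 0, 0, 0, -40, -1], [-3.2, 1.74, 0, 0, 0, -45, -1], [-3.44, 2.07, 0, 0, 0, -50, -1], [-3.66, 2.43, 0, 0, 0, -55, -1], [-3.84, 2.8, 0, 0, 0, -60, -1]]
60 [[-0.09, 0.23, 0, 0, 0, -3, -1], [-0.18, 0.46, 0, 0, 0, -6, -1], [-0.25, 0.7, 0, 0, 0, -9, -1]]
69 [[-0.06, 0.24, 0, 0, 0, -3, -1], [-0.1, 0.49, 0, 0, 0, -6, -1], [-0.14, 0.73, 0, 0, 0, -9, -1]]
78 [[-0.02, 0.25, 0, 0, 0, -3, -1], [-0.03, 0.5, 0, 0, 0, -6, -1], [-0.02, 0.75, 0, 0, 0, -9, -1]]
87 [[0.02, 0.25, 0, 0, 0, -3, -1], [0.05, 0.49, 0, 0, 0, -6, -1], [0.1, 0.74, 0, 0, 0, -9, -1]]
96 [[0.06, 0.24, 0, 0, 0, -3, -1], [0.13, 0.48, 0, 0, 0, -6, -1], [0.21, 0.72, 0, 0, 0, -9, -1]]
105 [[0.1, 0.23, 0, 0, 0, -3, -1], [0.2, 0.45, 0, 0, 0, -6, -1], [0.32, 0.67, 0, 0, 0, -9, -1]]
114 [[0.13, 0.21, 0, 0, 0, -3, -1], [0.27, 0.42, 0, 0, 0, -6, -1], [0.42, 0.61, 0, 0, 0, -9, -1]]
123 [[0.16, 0.19, 0, 0, 0, -3, -1], [0.33, 0.37, 0, 0, 0, -6, -1], [0.51, 0.54, 0, 0, 0, -9, -1]]
132 [[0.19, 0.16, 0, 0, 0, -3, -1], [0.39, 0.31, 0, 0, 0, -6, -1], [0.59, 0.45, 0, 0, 0, -9, -1]]
141 [[0.21, 0.13, 0, 0, 0, -3, -1], [0.43, 0.25, 0, 0, 0, -6, -1], [0.66, 0.36, 0, 0, 0, -9, -1]]
```

Call:
{"name": "servo_tool", "arguments": {"increments": [[-0.41,0.06,0.1,0,0,-5,-1],[-0.81,0.16,0.1,0,0,-10,-1],[-1.21,0.29,0.1,0,0,-15,-1],[-1.59,0.46,0.1,0,0,-20,-1],[-1.95,0.66,0.1,0,0,-25,-1],[-2.3,0.89,0.1,0,0,-30,-1],[-2.62,1.14,0.1,0,0,-35,-1],[-2.92,1.43,0.1,0,0,-40,-1],[-3.2,1.74,0.1,0,0,-45,-1],[-3.44,2.07,0.1,0,0,-50,-1],[-3.66,2.43,0.1,0,0,-55,-1],[-3.84,2.8,0.1,0,0,-60,-1]]}}

```text
t: 10.35
ee_pos: [511.5, 93.2, 70.2]
orientation: [-0.248, -3.13, 0.002]
ft_force: [-2.0, -3.4, 2.0]
width: 1.0
grasp_force: 1.7
```

Call:
{"name": "servo_tool", "arguments": {"increments": [[-0.09,0.23,0,0,0,-3,-1],[-0.18,0.46,0,0,0,-6,-1],[-0.18,0.46,0,0,0,-6,-1]]}}

```text
t: 10.6
ee_pos: [509.9, 98.2, 70.2]
orientation: [-0.407, -3.114, 0.001]
ft_force: [-2.2, -1.5, 0.3]
width: 0.3
grasp_force: 0.9
```

Call:
{"name": "servo_tool", "arguments": {"increments": [[-0.07,0.24,-0.1,0,0,-3,-1],[-0.12,0.48,-0.3,0,0,-6,-1],[-0.17,0.72,-0.3,0,0,-9,-1]]}}

```text
t: 10.85
ee_pos: [509.5, 105.4, 67.3]
orientation: [0.649, 3.073, -0.0]
ft_force: [-0.0, -2.6, 1.3]
width: 0.3
grasp_force: 1.5
```

Call:
{"name": "servo_tool", "arguments": {"increments": [[-0.03,0.25,0,0,0,-3,-1],[-0.05,0.5,0,0,0,-6,-1],[-0.05,0.5,0,0,0,-6,-1]]}}

```text
t: 11.1
ee_pos: [509.0, 110.7, 67.3]
orientation: [0.807, 3.035, 0.0]
ft_force: [0.3, -0.9, 0.8]
width: 0.6
grasp_force: 0.6
```

Call:
{"name": "servo_tool", "arguments": {"increments": [[0,0.25,0,0,0,-3,-1],[0.01,0.5,0,0,0,-6,-1],[0.04,0.75,0,0,0,-9,-1]]}}

```text
t: 11.35
ee_pos: [509.3, 117.9, 67.2]
orientation: [1.042, 2.963, -0.0]
ft_force: [0.0, -2.7, 0.3]
width: 0.4
grasp_force: 1.4
```

Call:
{"name": "servo_tool", "arguments": {"increments": [[0.03,0.25,0,0,0,-3,-1],[0.07,0.49,0,0,0,-6,-1],[0.07,0.49,0,0,0,-6,-1]]}}

```text
t: 11.6
ee_pos: [510.3, 123.2, 67.2]
orientation: [1.195, 2.905, 0.001]
ft_force: [-0.1, -0.4, 0.3]
width: 0.5
grasp_force: 0.4
```

Call:
{"name": "servo_tool", "arguments": {"increments": [[0.06,0.24,0,0,0,-3,-1],[0.13,0.48,0,0,0,-6,-1],[0.21,0.72,0,0,0,-9,-1]]}}

```text
t: 11.85
ee_pos: [510.2, 127.9, 66.8]
orientation: [-1.415, -2.803, 0.008]
ft_force: [-5.7, -26.5, 11.6]
width: 0.3
grasp_force: 12.0
```

Call:
{"name": "servo_tool", "arguments": {"increments": [[0.1,0.23,0,0,0,-3,-1],[0.2,0.45,0,0,0,-6,-1],[0.2,0.45,0,0,0,-6,-1]]}}

```text
t: 12.1
ee_pos: [509.0, 128.5, 66.6]
orientation: [-1.557, -2.723, 0.022]
ft_force: [-10.3, -38.1, 19.0]
width: 0.7
grasp_force: 17.8
```

Call:
{"name": "servo_tool", "arguments": {"increments": [[-0.6,-0.7,0,0,0,5,-1],[-1.2,-1.3,0,0,0,8,-1],[-1.2,-1.3,0,0,0,8,-1]]}}

```text
t: 12.35
ee_pos: [500.9, 120.9, 66.8]
orientation: [-1.365, -2.829, 0.001]
ft_force: [-0.1, 0.1, -0.1]
width: 0.7
grasp_force: 0.0
```

Call:
{"name": "servo_tool", "arguments": {"increments": [[0.3,0.25,0,0,0,0,-1],[0.6,0.5,0,0,0,0,-1],[0.6,0.5,0,0,0,0,-1]]}}

```text
t: 12.6
ee_pos: [509.2, 127.9, 66.9]
orientation: [1.37, 2.826, 0.001]
ft_force: [0.1, 0.0, 0.2]
width: 0.8
grasp_force: 0.0
```

Call:
{"name": "servo_tool", "arguments": {"increments": [[0.3,0.25,0,0,0,0,-1],[0.4,0.35,0,0,0,0,-1],[0.4,0.35,0,0,0,0,-1]]}}

```text
t: 12.85
ee_pos: [509.3, 128.7, 66.3]
orientation: [-1.366, -2.825, 0.01]
ft_force: [-7.9, -13.8, 10.7]
width: 0.6
grasp_force: 7.8
```

Call:
{"name": "servo_tool", "arguments": {"increments": [[0.3,0.25,0,0,0,0,-1],[0.3,0.25,0,0,0,0,-1],[0.3,0.25,0,0,0,0,-1]]}}

```text
t: 13.1
ee_pos: [509.5, 129.0, 66.1]
orientation: [-1.363, -2.822, 0.018]
ft_force: [-14.6, -25.0, 20.1]
width: 0.6
grasp_force: 14.3
```

Call:
{"name": "servo_tool", "arguments": {"increments": [[-1,-0.9,0,0,0,0,-1],[-2,-1.8,0,0,0,0,-1],[-2,-1.8,0,0,0,0,-1],[-2,-1.8,4,0,0,0,-1],[-2,-1.8,8,0,0,0,-1],[-2,-1.8,12,0,0,0,-1],[-2,-1.8,14,0,0,0,-1],[-2,-1.8,14,0,0,0,-1]]}}

```text
t: 13.77
ee_pos: [498.8, 116.5, 212.0]
orientation: [1.367, 2.82, 0.01]
ft_force: [0.0, 0.2, 0.4]
width: 0.2
grasp_force: 0.0
```

```bash
python3 - <<'E'
from h import *
d=wsnap()
cv2.imwrite('pics/w5.png',cv2.resize(d['image'][:,:,::-1],(800,600),interpolation=2))
E
```

```text
t 13.77 p [498.8 116.5 212. ] yaw 38.3 F [0.  0.2 0.4] w 0.2 q6 -0.46
```

View pics/w5.png

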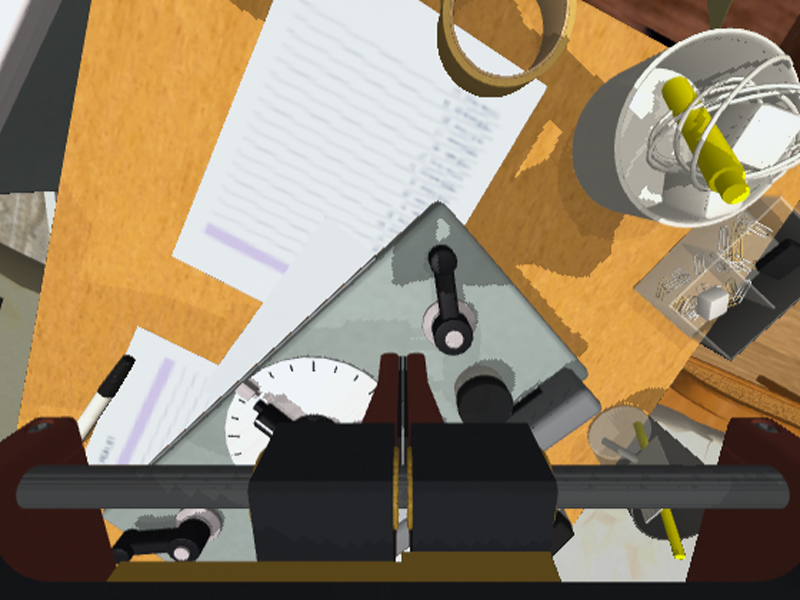

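The left lever now runs from its hub at (453,340) to its tip at (443,260). That is a turn of about 96°, against its stop. Next, the right lever.

Call:
{"name": "servo_tool", "arguments": {"increments": [[-0.1,-3,0,0,0,-7,-1],[-0.2,-6,0,0,0,-14,-1],[-0.4,-9,0,0,0,-21,-1],[-0.5,-12,0,0,0,-28,-1],[-0.6,-15,0,0,0,-35,-1],[-0.7,-18,0,0,0,-42,-1],[-0.8,-21,0,0,0,-49,-1],[-1,-24,0,0,0,-56,-1],[-1.2,-27,0,0,0,-63,-1],[-1.3,-30,0,0,0,-70,-1],[-1.4,-33,0,0,0,-77,-1],[-1.4,-35.5,0,0,0,-84,-1],[-1.4,-35.5,0,0,0,-85,-1],[-1.4,-35.5,0,0,0,-85,-1]]}}

```text
t: 14.98
ee_pos: [480.5, -240.5, 205.0]
orientation: [-2.919, -1.155, 0.002]
ft_force: [0.2, 0.9, 0.4]
width: 0.1
grasp_force: 0.0
```

```bash
python3 - <<'E'
from h import *
d=wsnap()
cv2.imwrite('pics/w6.png',cv2.resize(d['image'][:,:,::-1],(800,600),interpolation=2))
print('foot', proj(d,np.append(ctrl.get_obs()['ee_pos'][:2],66))/.7)
E
```

```text
t 14.98 p [ 480.5 -240.5  205. ] yaw -46.8 F [0.2 0.9 0.4] w 0.1 q6 0.33
foot [402.07463871 288.62951794]
```

View pics/w6.png

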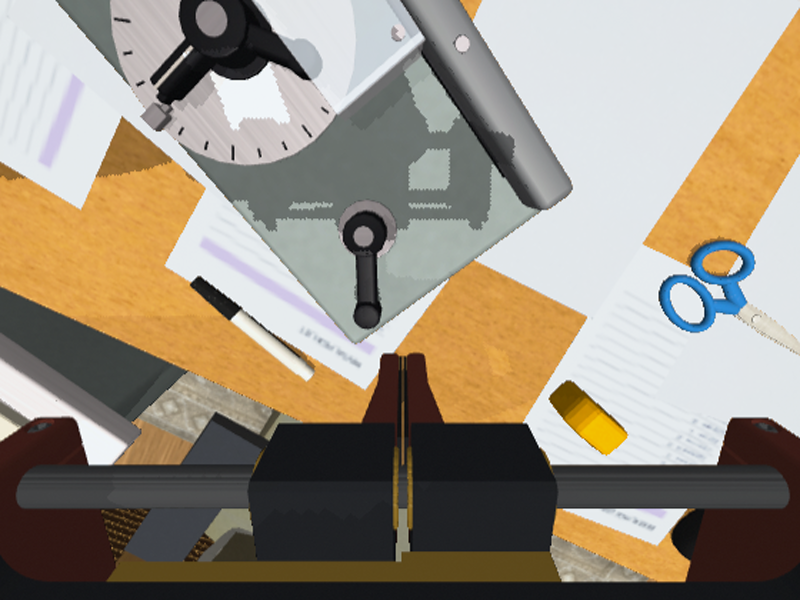

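The right lever's hub is at (364,236) and its tip at (368,312). The lowered fingertips would land at about (402,289), on the side to push from. I'll go down and sweep.

Call:
{"name": "servo_tool", "arguments": {"increments": [[0.4,0.3,-4,0,0,0,-1],[0.4,0.3,-8,0,0,0,-1],[0.4,0.3,-11,0,0,0,-1],[0.4,0.3,-13,0,0,0,-1],[0.4,0.3,-13.8,0,0,0,-1],[0.4,0.3,-13.8,0,0,0,-1]]}}

```text
t: 15.53
ee_pos: [483.6, -235.1, 66.5]
orientation: [-2.915, -1.161, 0.005]
ft_force: [0.8, -0.4, -0.3]
width: 0.5
grasp_force: 0.0
```

```bash
python3 - <<'E'
from h import *
d=pickle.load(open('wrist.pkl','rb'))
P=lambda u,v,z: ray(d,u*.7,v*.7,z)
a,b=P(364,236,84),P(368,312,85);v=b-a;print(a,b,np.hypot(v[0],v[1]),np.degrees(np.arctan2(v[1],v[0])))
st(); p=ctrl.get_obs()['ee_pos'][:2]
c=(493,-192)
print(arc(c,p,0,range(5,56,5)))
for k in range(55,140,6): print(k,arc(c,p,k,(3,6)))
E
```

```text
[ 493.25370756 -192.36377095   84.        ] [ 455.10241062 -230.14609336   85.        ] 53.69381105176891 -135.27840786798103
t 15.53 p [ 483.6 -235.1   66.5] yaw -46.6 F [ 0.8 -0.4 -0.3] w 0.5 q6 0.34
[[-0.37, 0.1, 0, 0, 0, -5, -1], [-0.73, 0.23, 0, 0, 0, -10, -1], [-1.08, 0.39, 0, 0, 0, -15, -1], [-1.42, 0.58, 0, 0, 0, -20, -1], [-1.73, 0.8, 0, 0, 0, -25, -1], [-2.03, 1.05, 0, 0, 0, -30, -1], [-2.3, 1.32, 0, 0, 0, -35, -1], [-2.55, 1.61, 0, 0, 0, -40, -1], [-2.77, 1.93, 0, 0, 0, -45, -1], [-2.96, 2.26, 0, 0, 0, -50, -1], [-3.12, 2.61, 0, 0, 0, -55, -1]]
55 [[-0.08, 0.22, 0, 0, 0, -3, -1], [-0.16, 0.43, 0, 0, 0, -6, -1]]
61 [[-0.06, 0.22, 0, 0, 0, -3, -1], [-0.11, 0.45, 0, 0, 0, -6, -1]]
67 [[-0.04, 0.23, 0, 0, 0, -3, -1], [-0.06, 0.46, 0, 0, 0, -6, -1]]
73 [[-0.01, 0.23, 0, 0, 0, -3, -1], [-0.01, 0.46, 0, 0, 0, -6, -1]]
79 [[0.01, 0.23, 0, 0, 0, -3, -1], [0.03, 0.46, 0, 0, 0, -6, -1]]
85 [[0.04, 0.23, 0, 0, 0, -3, -1], [0.08, 0.45, 0, 0, 0, -6, -1]]
91 [[0.06, 0.22, 0, 0, 0, -3, -1], [0.13, 0.44, 0, 0, 0, -6, -1]]
97 [[0.08, 0.22, 0, 0, 0, -3, -1], [0.18, 0.43, 0, 0, 0, -6, -1]]
103 [[0.1, 0.21, 0, 0, 0, -3, -1], [0.22, 0.41, 0, 0, 0, -6, -1]]
109 [[0.13, 0.19, 0, 0, 0, -3, -1], [0.26, 0.38, 0, 0, 0, -6, -1]]
115 [[0.14, 0.18, 0, 0, 0, -3, -1], [0.3, 0.35, 0, 0, 0, -6, -1]]
121 [[0.16, 0.16, 0, 0, 0, -3, -1], [0.33, 0.32, 0, 0, 0, -6, -1]]
127 [[0.18, 0.15, 0, 0, 0, -3, -1], [0.37, 0.28, 0, 0, 0, -6, -1]]
133 [[0.19, 0.13, 0, 0, 0, -3, -1], [0.39, 0.24, 0, 0, 0, -6, -1]]
139 [[0.21, 0.11, 0, 0, 0, -3, -1], [0.42, 0.2, 0, 0, 0, -6, -1]]
```

Call:
{"name": "servo_tool", "arguments": {"increments": [[-0.37,0.1,0,0,0,-5,-1],[-0.73,0.23,0,0,0,-10,-1],[-1.08,0.39,0,0,0,-15,-1],[-1.42,0.58,0,0,0,-20,-1],[-1.73,0.8,0,0,0,-25,-1],[-2.03,1.05,0,0,0,-30,-1],[-2.3,1.32,0,0,0,-35,-1],[-2.55,1.61,0,0,0,-40,-1],[-2.77,1.93,0,0,0,-45,-1],[-2.96,2.26,0,0,0,-50,-1],[-3.12,2.61,0,0,0,-55,-1]]}}

```text
t: 16.45
ee_pos: [454.2, -211.2, 70.3]
orientation: [3.123, -0.324, 0.003]
ft_force: [-3.1, -3.1, 2.0]
width: 0.3
grasp_force: 1.8
```

Call:
{"name": "servo_tool", "arguments": {"increments": [[-0.08,0.22,0,0,0,-3,-1],[-0.16,0.43,0,0,0,-6,-1],[-0.16,0.43,0,0,0,-6,-1]]}}

```text
t: 16.7
ee_pos: [452.6, -206.5, 70.2]
orientation: [3.103, -0.484, 0.003]
ft_force: [-1.4, -0.4, -0.4]
width: 0.8
grasp_force: 0.5
```

Call:
{"name": "servo_tool", "arguments": {"increments": [[-0.06,0.22,0,0,0,-3,-1],[-0.11,0.45,0,0,0,-6,-1],[-0.11,0.45,0,0,0,-6,-1]]}}

```text
t: 16.95
ee_pos: [451.7, -202.1, 69.9]
orientation: [3.074, -0.645, 0.003]
ft_force: [-1.3, -1.3, 1.5]
width: 0.6
grasp_force: 0.6
```

Call:
{"name": "servo_tool", "arguments": {"increments": [[-0.04,0.23,-0.2,0,0,-3,-1],[-0.06,0.46,-0.2,0,0,-6,-1],[-0.06,0.46,-0.2,0,0,-6,-1]]}}

```text
t: 17.2
ee_pos: [451.5, -197.7, 67.6]
orientation: [3.037, -0.804, 0.004]
ft_force: [0.1, -1.2, 1.3]
width: 0.8
grasp_force: 0.5
```

Call:
{"name": "servo_tool", "arguments": {"increments": [[-0.01,0.23,0,0,0,-3,-1],[-0.01,0.46,0,0,0,-6,-1],[-0.01,0.46,0,0,0,-6,-1]]}}

```text
t: 17.45
ee_pos: [451.0, -193.0, 67.3]
orientation: [2.991, -0.961, 0.003]
ft_force: [0.0, -0.6, 1.1]
width: 0.6
grasp_force: 0.5
```

Call:
{"name": "servo_tool", "arguments": {"increments": [[0.01,0.23,0,0,0,-3,-1],[0.03,0.46,0,0,0,-6,-1],[0.03,0.46,0,0,0,-6,-1]]}}

```text
t: 17.7
ee_pos: [451.1, -188.4, 67.1]
orientation: [-2.937, 1.115, -0.002]
ft_force: [-0.2, -0.6, 0.6]
width: 0.4
grasp_force: 0.5
```

Call:
{"name": "servo_tool", "arguments": {"increments": [[0.04,0.23,0,0,0,-3,-1],[0.08,0.45,0,0,0,-6,-1],[0.08,0.45,0,0,0,-6,-1]]}}

```text
t: 17.95
ee_pos: [451.7, -183.8, 66.9]
orientation: [-2.875, 1.267, -0.001]
ft_force: [0.2, -0.9, 0.8]
width: 0.6
grasp_force: 0.5
```

Call:
{"name": "servo_tool", "arguments": {"increments": [[0.06,0.22,0,0,0,-3,-1],[0.13,0.44,0,0,0,-6,-1],[0.13,0.44,0,0,0,-6,-1]]}}

```text
t: 18.2
ee_pos: [452.7, -179.4, 66.8]
orientation: [-2.804, 1.416, 0.0]
ft_force: [-1.1, -1.3, 1.5]
width: 0.0
grasp_force: 0.5
```

Call:
{"name": "servo_tool", "arguments": {"increments": [[0.08,0.22,0,0,0,-3,-1],[0.18,0.43,0,0,0,-6,-1],[0.18,0.43,0,0,0,-6,-1]]}}

```text
t: 18.45
ee_pos: [454.4, -175.0, 66.7]
orientation: [-2.727, 1.56, 0.001]
ft_force: [-0.4, -0.0, 0.7]
width: 0.3
grasp_force: 0.6
```

Call:
{"name": "servo_tool", "arguments": {"increments": [[0.1,0.21,0,0,0,-3,-1],[0.22,0.41,0,0,0,-6,-1],[0.22,0.41,0,0,0,-6,-1]]}}

```text
t: 18.7
ee_pos: [456.5, -170.9, 66.6]
orientation: [-2.641, 1.701, 0.001]
ft_force: [-2.3, -0.3, 1.8]
width: 0.4
grasp_force: 0.7
```

Call:
{"name": "servo_tool", "arguments": {"increments": [[0.13,0.19,0,0,0,-3,-1],[0.26,0.38,0,0,0,-6,-1],[0.26,0.38,0,0,0,-6,-1]]}}

```text
t: 18.95
ee_pos: [459.0, -167.0, 66.6]
orientation: [2.549, -1.837, -0.001]
ft_force: [-2.1, 0.2, 0.9]
width: 0.7
grasp_force: 0.8
```

```bash
python3 -c "
from h import *
st()"
```

```text
t 18.95 p [ 459.  -167.    66.6] yaw -161.6 F [-2.1  0.2  0.9] w 0.7 q6 2.45
```

Call:
{"name": "servo_tool", "arguments": {"increments": [[0.14,0.18,0,0,0,0,-1],[0.3,0.35,0,0,0,0,-1],[0.3,0.35,0,0,0,0,-1]]}}

```text
t: 19.2
ee_pos: [462.7, -163.7, 66.7]
orientation: [-2.548, 1.837, -0.001]
ft_force: [-0.0, -1.6, -0.4]
width: 0.3
grasp_force: 0.5
```

Call:
{"name": "servo_tool", "arguments": {"increments": [[0.16,0.16,0,0,0,0,-1],[0.33,0.32,0,0,0,0,-1],[0.33,0.32,0,0,0,0,-1]]}}

```text
t: 19.45
ee_pos: [463.3, -162.6, 66.5]
orientation: [2.546, -1.832, -0.003]
ft_force: [-12.5, -22.6, 4.7]
width: 0.5
grasp_force: 10.2
```

The reaction is partly radial because the finger edge is against the round end. I'll shift inward and press tangentially.

Call:
{"name": "servo_tool", "arguments": {"increments": [[-0.6,-0.8,0,0,0,0,-1],[-0.6,-1,0,0,0,0,-1],[-0.6,-1,0,0,0,0,-1]]}}

```text
t: 19.7
ee_pos: [459.8, -170.8, 66.7]
orientation: [-2.545, 1.841, -0.001]
ft_force: [0.8, -0.5, 0.1]
width: 0.1
grasp_force: 0.0
```

Call:
{"name": "servo_tool", "arguments": {"increments": [[0.3,0.1,0,0,0,0,-1],[0.6,0.2,0,0,0,0,-1],[0.6,0.2,0,0,0,0,-1]]}}

```text
t: 19.95
ee_pos: [465.2, -168.2, 66.6]
orientation: [2.546, -1.838, -0.002]
ft_force: [-4.0, -4.5, 2.5]
width: 0.4
grasp_force: 2.7
```

Call:
{"name": "servo_tool", "arguments": {"increments": [[0.3,0.1,0,0,0,0,-1],[0.5,0.15,0,0,0,0,-1],[0.5,0.15,0,0,0,0,-1]]}}

```text
t: 20.2
ee_pos: [465.7, -167.8, 66.3]
orientation: [2.544, -1.831, -0.013]
ft_force: [-21.8, -18.9, 13.5]
width: -0.0
grasp_force: 13.8
```

Call:
{"name": "servo_tool", "arguments": {"increments": [[0.2,0.06,0,0,0,0,-1],[0.2,0.06,0,0,0,0,-1]]}}

```text
t: 20.37
ee_pos: [465.8, -167.7, 66.3]
orientation: [2.543, -1.83, -0.017]
ft_force: [-29.4, -24.7, 19.9]
width: 0.3
grasp_force: 18.1
```

Call:
{"name": "servo_tool", "arguments": {"increments": [[-1,-0.5,0,0,0,0,-1],[-2,-0.8,0,0,0,0,-1],[-2.2,-0.8,0,0,0,0,-1],[-2.2,-0.8,4,0,0,10,-1],[-2.2,-0.8,8,0,0,16,-1],[-2.2,-1,12,0,0,22,-1],[-4,-5,15,0,0,28,-1],[-6,-9,15,0,0,34,-1],[-8,-13,15,0,0,40,-1],[-11,-17,15,0,0,47,-1],[-14,-21,15,0,0,54,-1],[-17,-25,15,0,0,61,-1],[-20,-29,15,0,0,68,-1],[-22,-33,15,0,0,75,-1],[-24,-37,15,0,0,82,-1],[-25,-40,15,0,0,85,-1],[-25,-42,15,0,0,85,-1],[-25,-42,15,0,0,85,-1]]}}

```text
t: 21.87
ee_pos: [225.4, -579.9, 216.8]
orientation: [3.12, 0.364, 0.001]
ft_force: [1.2, -0.4, 0.7]
width: 0.6
grasp_force: 0.0
```

```bash
python3 - <<'E'
from h import *
st()
d=snap('top'); cv2.imwrite('pics/c9.png',cv2.resize(d['image'][160:280,175:350,::-1],None,fx=4.5,fy=4.5,interpolation=2))
E
```

```text
t 21.87 p [ 225.4 -579.9  216.8] yaw -76.7 F [ 1.2 -0.4  0.7] w 0.6 q6 0.12
```

View pics/c9.png

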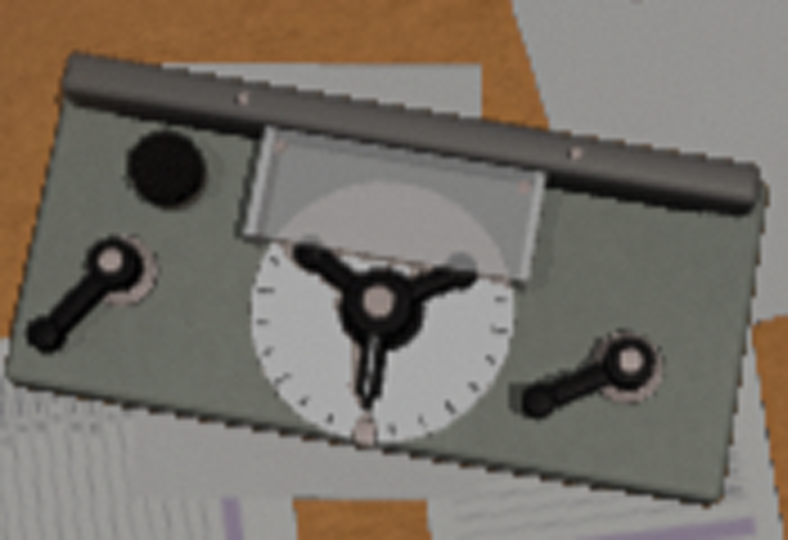

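In the final view the pointer (tip at 368,405) aims at the rider (364,432). Both levers are at their stops, with tips at (45,333) and (538,402), and the pot has not moved. I'm handing in.

```bash
python3 -c "
from workcell import ctrl
print(ctrl.close_job())"
```

```text
the job is handed in; nothing more can be done
None
```

The job is handed in at about 22 s of the 64 s allowed: the dial pointer is aligned with the rider to within about 1°, then the left and right levers were pressed against their end stops in that order, and the dial and pot had not moved in the final view.

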